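# Flip the cover leaf onto the full well and start its timer

## Robot

A 6-joint arm with a two-finger parallel gripper is mounted at the origin on the work surface. World frame = base frame: x ahead of the robot, y to its left, z up, the work surface at z = 0. Lengths are in m, angles in degrees, forces in N, time in s.
With the tool pointing down it reaches from about 0.3 to 0.75 m from the base axis. Payload 8.5 kg.
Tool frame: the origin (TCP) lies at the very end of the fingers, on their centre line; the grasp point (between the pads) lies 19 mm behind it (env.grip_depth is the z of the grasp point in the tool frame, in m); z points along the fingers, y is the direction in which the jaws open and shut (so a half turn about z gives the same grasp; the last joint's range is limited). The gripper opens to 85 mm and grips with 20 to 120 N. Pads are 22 mm wide; open, the fingers measure 114 mm over their backs; the gripper's body (76 mm by 85 mm) begins 54 mm behind the grasp point. The pads swing forward as they close: fully open they stand 13 mm farther back than shut.
Start: joints at [-87.107, 21.807, 74.336, -0, 83.858, -12.336], TCP at [0.144, -0.531, 0.231] pointing down, gripper open.
Joint ranges: [-178.18, 178.18], [-50.72, 133.34], [12.68, 142.11], [-81.47, 261.47], [9.98, 163.14], [-165.26, 165.26]. Speed limits (degrees/s): [136.94, 136.94, 180, 180, 180, 180].

## Interface

Orientations are given as a 3x3 rotation matrix whose columns are the frame's x, y, z axes.
In Python, from rig import env gives the robot as it stands.
- The arm moves only by the tool apply_moves, never from a script. Its argument "plan" is a list of rows, each an object of numbers: "tx", "ty", "tz": the shift along the world's x, y, z in mm; "rx", "ry", "rz": the turn, a rotation vector about the world's x, y, z in rad; "jaw": the opening, from -1 (shut) to 1 (fully open). A call has 1 to 12 rows; each row is the pose to reach, as a shift and turn from the pose measured when the call began; what a row does not reach only later rows make up. A row lasts 1/10 s, in which the tool goes at most 50 mm and 8.59 degrees, less where a joint would pass 70% of its speed; a pose out of reach is approached as far as the arm can. A call with a gripper value outside its range is refused whole. The fingers move at their own pace and stop on an object; "grip_force" is the grip in N (left out, the last holds). Time passes only in rows, so rows that repeat a pose let the fingers close. It gives the time, the measured TCP pose, the force and the opening at its end, in the units of the state.
- env.observe(): the state, without advancing time (a new reading comes with each control period).
- env.get_image(name): name is "scene" or "top" or "wrist"; returns a dict with "image" (480x640x3 uint8, red, green, blue), "intrinsics" (3x3 intrinsics, pixels), "world_from_camera" (4x4, takes a point from camera to world coordinates). Camera axes: x right, y up, looking along -z (the intrinsics and any distortion apply to the point x, -y, -z); pixel columns grow to the right and rows downward; lengths in m; the calibration is good to about 2 mm. A picture is of the moment at which its call begins. There is no depth.
- env.close_job(): hands the job in, once; it reports no verdict.
The state is a dict: "time_s": time; "q": joint angles; "qvel": joint speeds; "joint_efforts": joint torques, N m; "position": TCP position; "tool_rot": TCP orientation; "ft_force": force on the tool from outside, world axes, zero at the start; "wrist_torque": the same for the moment, N m; "grip_width": finger opening in m.
Only numpy, scipy, OpenCV 4.12 (cv2) and the standard library are available. Lean on these libraries where they do the work, as an engineer would, in place of code of your own. Each camera call takes 0.05 s, during which the arm holds its last target.

## Task

The right-hand well of the holding tray has just been filled: with your fingertips, push the half-open metal cover leaf up and over the centre spine and lay it down, not flung, until it lies flat over that well. Then press down the timer button in front of that well and let it come back up. Do not grip the leaf, press the other button, press the timer before the well is covered, or shift anything else on the bench.

Things in the scene. Friction and masses are not known exactly. Their poses are not given: they have to be found in the camera images.
- tray: fixed steel two-well tray, 170 mm in x, 280 mm in y, rim 70 mm high; origin on the bench under its centre. Spine along its x (away from the robot, yaw up to 0.4 rad either way); left well at +y empty, right well at -y full of golden patties, all below the rim. A black strip 58 mm deep, 40 mm high along its -x side carries the two buttons, at y = +60 and -60 mm
- spine (a point): point on the leaf's hinge axis at the middle of the spine, 72 mm above the bench; the axis is level and parallel to the tray's x
- leaf (a joint): angle of the aluminium cover leaf (rad): 0 = flat over the left well, 1.57 upright, 3.14 = flat over the right well (end stops); starts at 0.7 to 1.15. Stiff 4 mm plate, 150 mm along the spine, reaching 146 mm from hinge axis to the middle of its rolled free edge, 8 mm thick; 200 g. The hinge has friction: the leaf stays where it is left and needs 2 to 3 N at the edge to move
- leaf_edge (a point): middle of the leaf's rolled free edge, in the plate's mid-plane, 146 mm from the hinge axis; moves with the leaf
- leaf_frame (a point): the leaf's own frame, origin at the middle of the hinge axis; x along the spine (away from the robot), y along the leaf from hinge to free edge, z the face that is uppermost when the leaf is over the left well (that face looks down in the end)
- timer_right (a joint): travel of the right-hand timer button (m): 0 = up, 0.006 = fully down; sprung, about 5 N to press fully; it counts as pressed beyond 0.004
- timer_right_top (a point): centre of the top of the right-hand timer button (white round cap, 26 mm across), the one in front of the full well; pressed straight down
- timer_left (a joint): travel of the left-hand button (m), same kind; leave alone
- timer_left_top (a point): centre of the top of the left-hand button; leave alone
- pepper: small loose square steel pepper pot with a black cap, 32 mm wide, 48 mm tall, standing on the control strip between the two buttons; leave in place. Origin at its foot
- sauce: loose yellow sauce bottle, 52 mm across, 130 mm tall, standing on the bench beside the tray; leave in place. Origin at its foot
- season: loose steel seasoning can, 56 mm across, 90 mm tall, standing on the bench beside the tray; leave in place. Origin at its foot
- dipcup: loose small white dip bowl, 64 mm across, 32 mm tall, on the bench beside the tray; leave in place. Origin at its foot
- carton: loose red carton of fries, 36 by 64 mm, about 150 mm tall with the fries, on the bench beside the tray; leave in place. Origin at its foot
- scoop: loose aluminium fry scoop with a black handle, 200 mm long, 36 mm tall, lying on the bench farther left; leave in place. Origin at its underside
- turner: loose turner (spatula), 240 mm long, lying on the bench farther right; leave in place. Origin at its underside

How it is judged (in metres and radians):
On the way, in this order (a step that is already met when the one before it is completed fails the run):
1. the leaf lies flat over the right-hand well (value of joint leaf above 3.07 rad), for 0.2 s.
2. the right-hand timer button is pressed (value of joint timer_right above 0.004 m), for 0.04 s.
At the end, for the whole second after the job is handed in: The leaf lies flat over the right-hand (full) well (joint above 3.07 rad, free edge within about 10 mm of flat) and still, both buttons are back up (within 1.5 mm), and no loose thing is more than 20 mm from where it stood (value of joint leaf above 3.07 rad and velocity of joint leaf between -0.05 and 0.05 rad/s and value of joint each of timer_right, timer_left below 0.0015 m and distance of each of pepper, sauce, dipcup, season, carton, scoop, turner from where it was at the start of the episode below 0.02 m); the robot touches nothing.
It fails at once if the left-hand button is pressed (value of joint timer_left above 0.003 m).
It fails at once if the timer is pressed before the leaf lies over the right-hand well (value of joint timer_right above 0.003 m and value of joint leaf below 3 rad).
It fails at once if the leaf is flung (faster than 4 rad/s) (velocity of joint leaf above 4 rad/s).
It fails at once if the leaf is gripped between the fingers (z of the grasp point in the frame of leaf_frame between -0.004 and 0.004 m and y of the grasp point in the frame of leaf_frame between 0 and 0.15 m and x of the grasp point in the frame of leaf_frame between -0.086 and 0.086 m and contact force between the fingers and anything else above 1 N).
It fails at once if a loose thing is shifted by more than 20 mm or lifted (distance of any of pepper, sauce, dipcup, season, carton, scoop, turner from where it was at the start of the episode above 0.02 m).
It also fails if it takes over 51 s, if anything falls off the work surface, if the arm or the gripper's body presses on something with over 40 N, if the wrist force passes 120 N, or if a joint passes its speed limit or range.

## Working session

There is one attempt and no reset: what is moved stays moved. The work goes in short steps, Python scripts to look and compute and a tool call to move; the robot and the scene stay as the last step left them, time stands still between calls to the robot, and variables do not carry over. Pictures are saved under pics/ and viewed, and the job is handed in when it is done.

Besides the shell and the picture viewer there is one more tool, called after ">>>" by a JSON object that holds its "method" and its "body". apply_moves: Moves the arm, as the interface text tells. Its arguments: {"type":"object","properties":{"plan":{"type":"array","items":{"type":"object","properties":{"tx":{"type":"number"},"ty":{"type":"number"},"tz":{"type":"number"},"rx":{"type":"number"},"ry":{"type":"number"},"rz":{"type":"number"},"jaw":{"type":"number"}}}},"grip_force":{"type":"number"}},"required":["plan"]}

```bash
ls; mkdir -p pics; python3 - <<'E'
from rig import env
import cv2
for n in ["scene","top","wrist"]:
    d=env.get_image(n); cv2.imwrite(f"pics/{n}0.png",d["image"][:,:,::-1]); print(n,d["intrinsics"],d["world_from_camera"])
    import pickle; pickle.dump(d,open(f"{n}0.pkl","wb"))
print(env.observe())
E
```

```text
pics
scene [[583.36274747   0.         323.37370741]
 [  0.         583.36274747 240.2491869 ]
 [  0.           0.           1.        ]] [[-8.63338244e-01 -2.69004302e-01  4.26947026e-01  1.03220000e+00]
 [ 5.04625476e-01 -4.59464053e-01  7.30921277e-01  8.60976547e-01]
 [-4.54157677e-04  8.46480637e-01  5.32419312e-01  6.82358092e-01]
 [ 0.00000000e+00  0.00000000e+00  0.00000000e+00  1.00000000e+00]]
top [[449.38700868   0.         315.22451649]
 [  0.         449.38700868 241.78493322]
 [  0.           0.           1.        ]] [[ 0.02462021  0.99478619 -0.09896603  0.45153857]
 [-0.99938882  0.02694916  0.02226507  0.04117013]
 [ 0.02481603  0.09835737  0.99484169  1.00046115]
 [ 0.          0.          0.          1.        ]]
wrist [[361.84591055   0.         318.04140688]
 [  0.         361.84591055 241.6393465 ]
 [  0.           0.           1.        ]] [[ 0.26347362  0.92091386  0.28722694  0.21751096]
 [-0.96466565  0.25194105  0.07710958 -0.51058184]
 [-0.00135298 -0.29739431  0.95475379  0.3744712 ]
 [ 0.          0.          0.          1.        ]]
{'time_s': 0.15, 'q': array([-8.71064870e+01,  2.18342731e+01,  7.43712864e+01, -2.28460040e-04,
        8.38592364e+01, -1.23344974e+01]), 'qvel': array([ 0.0837735 , -0.0625722 , -0.23828002, -0.14312382, -0.0752739 ,
        0.0312777 ]), 'joint_efforts': array([ 1.63009037e-03, -4.48622060e+01, -2.31345445e+01, -2.23642273e-04,
        3.79666948e-03, -8.48637374e-07]), 'position': array([ 0.14446087, -0.53046327,  0.23085402]), 'tool_rot': array([[ 9.64888096e-01,  2.62661299e-01, -6.10472139e-05],
       [ 2.62661199e-01, -9.64887465e-01,  1.12925979e-03],
       [ 2.37709153e-04, -1.10564407e-03, -9.99999361e-01]]), 'ft_force': array([0.31131248, 0.19845818, 0.8488826 ]), 'wrist_torque': array([ 0.01505321, -0.0306483 , -0.02868155]), 'grip_width': 0.08534761872513803}
```

View pics/top0.png

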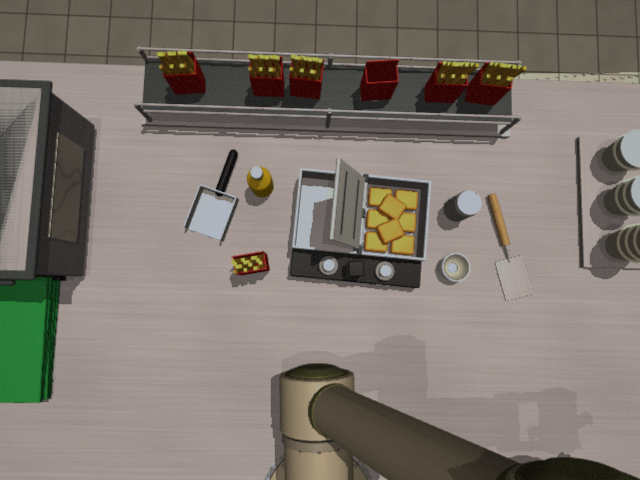

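View pics/scene0.png

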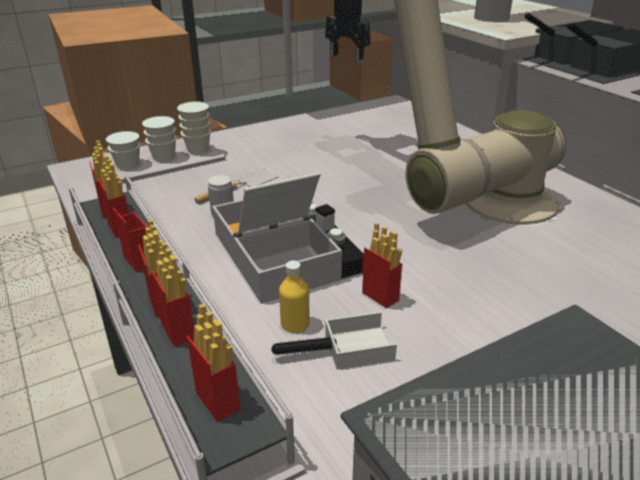

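The top view shows the tray around px (297..430, 170..287), with the leaf edge near x≈340–360. The sauce bottle (260,181) and fries (250,263) are to its left, and the can (462,207) and dip bowl (455,268) to its right. I'll zoom in to pick points.

```bash
python3 - <<'E'
import cv2
a=cv2.imread("pics/top0.png")[140:300,220:490]; cv2.imwrite("pics/top0z.png",cv2.resize(a,None,fx=2.96,fy=2.96,interpolation=cv2.INTER_CUBIC))
a=cv2.imread("pics/scene0.png")[160:310,200:400]; cv2.imwrite("pics/scene0z.png",cv2.resize(a,None,fx=4,fy=4,interpolation=cv2.INTER_CUBIC))
E
```

```text
(no output)
```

View pics/top0z.png

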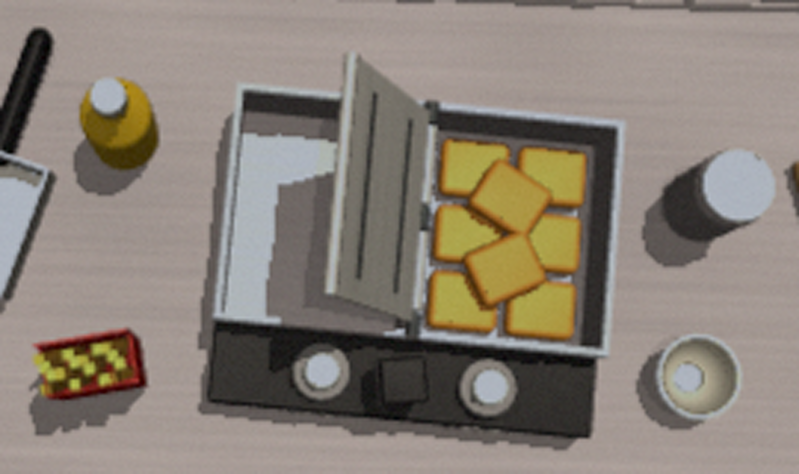

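View pics/scene0z.png

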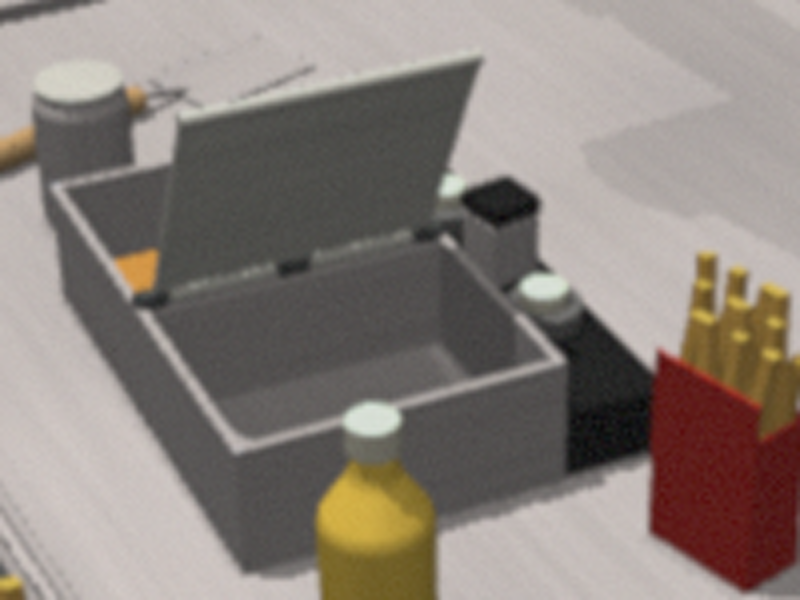

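```bash
cat > h.py <<'E'
import numpy as np,pickle
def ray(d,uv):
    K=d["intrinsics"];T=d["world_from_camera"]
    p=np.linalg.inv(K)@np.array([uv[0],uv[1],1.]); v=T[:3,:3]@np.array([p[0],-p[1],-p[2]])
    return T[:3,3],v/np.linalg.norm(v)
def onz(d,uv,z):
    o,v=ray(d,uv); return o+v*(z-o[2])/v[2]
def tri(d1,u1,d2,u2):
    o1,a=ray(d1,u1);o2,b=ray(d2,u2)
    s=np.linalg.lstsq(np.c_[a,-b],o2-o1,rcond=None)[0]; p,q=o1+s[0]*a,o2+s[1]*b
    return (p+q)/2,np.linalg.norm(p-q)*1e3
E
python3 - <<'E'
from h import *
np.set_printoptions(precision=4,suppress=True)
t=pickle.load(open("top0.pkl","rb"));s=pickle.load(open("scene0.pkl","rb"))
T=lambda x,y:(220+(x+.5)/2.96-.5,140+(y+.5)/2.96-.5)
S=lambda x,y:(200+(x+.5)/4-.5,160+(y+.5)/4-.5)
c=[onz(t,T(*p),.07) for p in [(239,85),(624,122),(606,354),(216,322)]]
for p in c: print(p)
ctr=np.mean(c,0);print("ctr",ctr)
y=(c[0]+c[3]-c[1]-c[2])/2;x=(c[0]+c[1]-c[2]-c[3])/2
print("len",np.linalg.norm(x),np.linalg.norm(y), np.arctan2(x[1],x[0]),np.arctan2(-y[0],y[1]))
print("scene corner BL rim, TL", onz(s,S(240,447),.07),onz(s,S(60,187),.07),onz(s,S(562,362),.07))
e1=tri(t,T(350,56),s,S(185,113));e2=tri(t,T(331,291),s,S(478,55));print(e1,e2)
m=(e1[0]+e2[0])/2
u=y/np.linalg.norm(y);d=m-[*ctr[:2],.072];print("edge rel",d@u,d[2],np.hypot(d@u,d[2]),np.arctan2(d[2],d@u))
print("btnL",tri(t,T(322,371),s,S(545,287)))
for z in(.045,.05,.055):print(onz(t,T(490,388),z))
for n,p,z in [("can",(738,187),.09),("bowl",(698,377),.032),("sauce",(109,97),.13),("pepper",(404,380),.088),("fries",(90,365),.12)]: print(n,onz(t,T(*p),z))
E
```

```text
[0.6991 0.0555 0.07  ]
[ 0.6806 -0.2212  0.07  ]
[ 0.5136 -0.2083  0.07  ]
[0.5289 0.0669 0.07  ]
ctr [ 0.6056 -0.0768  0.07  ]
len 0.1690152999531381 0.2764111741595934 -0.07187423431308933 -0.061102168358095066
scene corner BL rim, TL [0.6948 0.0535 0.07  ] [ 0.6753 -0.2184  0.07  ] [0.5314 0.0673 0.07  ]
(array([ 0.6823, -0.0136,  0.2071]), np.float64(1.2702501577414331)) (array([ 0.5372, -0.0048,  0.2041]), np.float64(2.6860805861615358))
edge rel 0.06770782702098348 0.13362554971604906 0.14980032502241014 1.10180451842383
btnL (array([ 0.4961, -0.0081,  0.0618]), np.float64(2.029841531445019))
[ 0.4886 -0.1309  0.045 ]
[ 0.4884 -0.13    0.05  ]
[ 0.4882 -0.1291  0.055 ]
can [ 0.6318 -0.2958  0.09  ]
bowl [ 0.5011 -0.2864  0.032 ]
sauce [0.6723 0.1408 0.13  ]
pepper [ 0.4909 -0.0638  0.088 ]
fries [0.4941 0.1477 0.12  ]
```

>>> {"method": "apply_moves", "body": {"plan": [{"tz":50,"jaw":-1},{"tz":100,"jaw":-1},{"tx":40,"ty":40,"tz":100,"rz":-0.1,"jaw":-1},{"tx":75,"ty":75,"tz":100,"rz":-0.2,"jaw":-1},{"tx":110,"ty":110,"tz":100,"rz":-0.33,"jaw":-1},{"tx":145,"ty":145,"tz":100,"rz":-0.33,"jaw":-1},{"tx":180,"ty":180,"tz":100,"rz":-0.33,"jaw":-1},{"tx":215,"ty":215,"tz":100,"rz":-0.33,"jaw":-1},{"tx":250,"ty":250,"tz":100,"rz":-0.33,"jaw":-1},{"tx":280,"ty":285,"tz":100,"rz":-0.33,"jaw":-1},{"tx":310,"ty":320,"tz":100,"rz":-0.33,"jaw":-1},{"tx":310,"ty":320,"tz":100,"rz":-0.33,"jaw":-1}]}}

```text
validation failed for argument at $.pl...
```

>>> {"method": "apply_moves", "body": {"plan": [{"tx":0.0,"ty":0.0,"tz":50.0,"rx":0.0,"ry":0.0,"rz":0.0,"jaw":-1.0},{"tx":0.0,"ty":0.0,"tz":100.0,"rx":0.0,"ry":0.0,"rz":0.0,"jaw":-1.0}]}}

```text
time_s: 0.35
position: [0.1444, -0.5298, 0.3311]
tool_rot: [[0.965, 0.263, -0.0], [0.263, -0.965, 0.005], [0.001, -0.005, -1.0]]
ft_force: [0.2, -0.4, 0.4]
grip_width: 0.0589
```

>>> {"method": "apply_moves", "body": {"plan": [{"tx":35,"ty":35,"tz":0,"rx":0,"ry":0,"rz":-0.1,"jaw":-1},{"tx":70,"ty":70,"tz":0,"rx":0,"ry":0,"rz":-0.2,"jaw":-1},{"tx":105,"ty":105,"tz":0,"rx":0,"ry":0,"rz":-0.33,"jaw":-1},{"tx":140,"ty":140,"tz":0,"rx":0,"ry":0,"rz":-0.33,"jaw":-1},{"tx":175,"ty":175,"tz":0,"rx":0,"ry":0,"rz":-0.33,"jaw":-1},{"tx":210,"ty":210,"tz":0,"rx":0,"ry":0,"rz":-0.33,"jaw":-1},{"tx":240,"ty":245,"tz":0,"rx":0,"ry":0,"rz":-0.33,"jaw":-1},{"tx":270,"ty":280,"tz":0,"rx":0,"ry":0,"rz":-0.33,"jaw":-1},{"tx":300,"ty":315,"tz":0,"rx":0,"ry":0,"rz":-0.33,"jaw":-1},{"tx":330,"ty":350,"tz":0,"rx":0,"ry":0,"rz":-0.33,"jaw":-1},{"tx":330,"ty":350,"tz":0,"rx":0,"ry":0,"rz":-0.33,"jaw":-1}]}}

```text
time_s: 1.45
position: [0.4766, -0.1759, 0.3307]
tool_rot: [[0.998, -0.058, 0.001], [-0.058, -0.998, 0.006], [0.001, -0.006, -1.0]]
ft_force: [-0.3, -0.2, -0.1]
grip_width: -0.0003
```

Remaining to (0.6125, 0.038, 0.172): tx 136, ty 214, tz -159.

>>> {"method": "apply_moves", "body": {"plan": [{"tx":25,"ty":40,"tz":0,"rx":0,"ry":0,"rz":0,"jaw":-1},{"tx":50,"ty":80,"tz":0,"rx":0,"ry":0,"rz":0,"jaw":-1},{"tx":75,"ty":120,"tz":0,"rx":0,"ry":0,"rz":0,"jaw":-1},{"tx":100,"ty":160,"tz":0,"rx":0,"ry":0,"rz":0,"jaw":-1},{"tx":125,"ty":195,"tz":0,"rx":0,"ry":0,"rz":0,"jaw":-1},{"tx":136,"ty":214,"tz":0,"rx":0,"ry":0,"rz":0,"jaw":-1},{"tx":136,"ty":214,"tz":0,"rx":0,"ry":0,"rz":0,"jaw":-1},{"tx":136,"ty":214,"tz":-40,"rx":0,"ry":0,"rz":0,"jaw":-1},{"tx":136,"ty":214,"tz":-80,"rx":0,"ry":0,"rz":0,"jaw":-1},{"tx":136,"ty":214,"tz":-120,"rx":0,"ry":0,"rz":0,"jaw":-1},{"tx":136,"ty":214,"tz":-159,"rx":0,"ry":0,"rz":0,"jaw":-1},{"tx":136,"ty":214,"tz":-159,"rx":0,"ry":0,"rz":0,"jaw":-1}]}}

```text
time_s: 2.65
position: [0.6098, 0.0369, 0.167]
tool_rot: [[0.998, -0.06, -0.009], [-0.06, -0.998, 0.007], [-0.009, -0.007, -1.0]]
ft_force: [-0.2, 0.4, -0.1]
grip_width: -0.0002
```

```bash
cat > look.py <<'E'
import sys,cv2,pickle,numpy as np
from rig import env
k=sys.argv[1]; o=[]
for n,c in (("top",(140,300,220,490)),("scene",(100,310,180,460))):
    d=env.get_image(n); pickle.dump(d,open(f"{n}{k}.pkl","wb"))
    a=d["image"][c[0]:c[1],c[2]:c[3],::-1]; o.append(cv2.resize(a,(540,int(540*a.shape[0]/a.shape[1])),interpolation=cv2.INTER_CUBIC))
i=np.vstack(o); i=cv2.resize(i,None,fx=600/i.shape[0],fy=600/i.shape[0]) if i.shape[0]>600 else i
cv2.imwrite(f"pics/look{k}.png",i); s=env.observe(); print(s["time_s"],s["position"],s["ft_force"])
E
python3 look.py 1
```

```text
2.75 [0.61272979 0.03702327 0.17291015] [0.2172063  0.22360207 0.72191337]
```

View pics/look1.png

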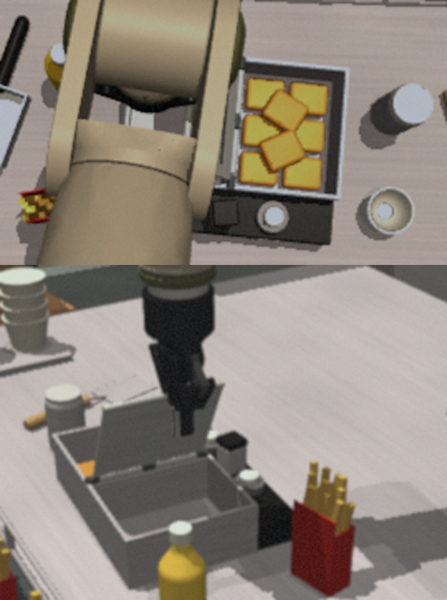

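The scene view shows the closed fingertips left of the leaf, at about px (185,425), with the leaf unmoved. Next I push towards -y.

>>> {"method": "apply_moves", "body": {"plan": [{"tx":-1,"ty":-15,"tz":0,"rx":0,"ry":0,"rz":0,"jaw":-1},{"tx":-1.5,"ty":-25,"tz":0,"rx":0,"ry":0,"rz":0,"jaw":-1},{"tx":-2,"ty":-32,"tz":0,"rx":0,"ry":0,"rz":0,"jaw":-1},{"tx":-2.5,"ty":-39,"tz":0,"rx":0,"ry":0,"rz":0,"jaw":-1},{"tx":-3,"ty":-46,"tz":0,"rx":0,"ry":0,"rz":0,"jaw":-1},{"tx":-3.5,"ty":-53,"tz":0,"rx":0,"ry":0,"rz":0,"jaw":-1},{"tx":-4,"ty":-60,"tz":0,"rx":0,"ry":0,"rz":0,"jaw":-1},{"tx":-4.5,"ty":-67,"tz":0,"rx":0,"ry":0,"rz":0,"jaw":-1},{"tx":-5,"ty":-75,"tz":0,"rx":0,"ry":0,"rz":0,"jaw":-1},{"tx":-5.5,"ty":-83,"tz":0,"rx":0,"ry":0,"rz":0,"jaw":-1},{"tx":-6,"ty":-91,"tz":0,"rx":0,"ry":0,"rz":0,"jaw":-1},{"tx":-6.5,"ty":-99,"tz":0,"rx":0,"ry":0,"rz":0,"jaw":-1}]}}

```text
time_s: 3.95
position: [0.6079, -0.0635, 0.1818]
tool_rot: [[0.998, -0.059, 0.015], [-0.059, -0.998, -0.0], [0.015, -0.001, -1.0]]
ft_force: [-14.2, 1.7, 46.9]
grip_width: -0.0001
```

```bash
python3 look.py 2
```

```text
4.05 [ 0.60782548 -0.06486528  0.1816466 ] [-15.41425185  -1.86356343  48.279891  ]
```

View pics/look2.png

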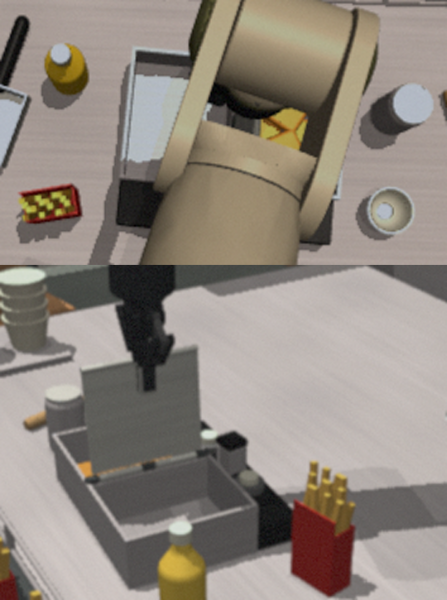

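The leaf is near upright, but ft z is 48 N. The finger knuckles are resting on the rolled edge, so I'll raise the tool now.

>>> {"method": "apply_moves", "body": {"plan": [{"tx":0,"ty":1,"tz":8,"rx":0,"ry":0,"rz":0,"jaw":-1},{"tx":-1,"ty":2,"tz":14,"rx":0,"ry":0,"rz":0,"jaw":-1},{"tx":-1,"ty":2,"tz":14,"rx":0,"ry":0,"rz":0,"jaw":-1}]}}

```text
time_s: 4.35
position: [0.6068, -0.063, 0.1959]
tool_rot: [[0.998, -0.06, 0.015], [-0.06, -0.998, -0.002], [0.015, 0.001, -1.0]]
ft_force: [0.0, -0.0, 0.7]
grip_width: 0.0001
```

```bash
python3 look.py 3
```

```text
4.45 [ 0.60644139 -0.06283739  0.19446746] [-0.35944997  0.04878279 -0.3763916 ]
```

View pics/look3.png

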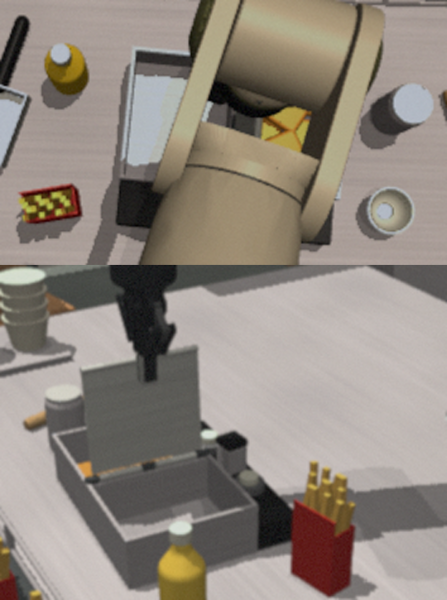

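Force is clear and the leaf is near upright. Next, the over-arc at about 1 rad/s.

>>> {"method": "apply_moves", "body": {"plan": [{"tx":-0.5,"ty":-11,"tz":-4,"rx":0,"ry":0,"rz":0,"jaw":-1},{"tx":-1.5,"ty":-22,"tz":-7,"rx":0,"ry":0,"rz":0,"jaw":-1},{"tx":-2,"ty":-34,"tz":-10,"rx":0,"ry":0,"rz":0,"jaw":-1},{"tx":-3,"ty":-45,"tz":-14,"rx":0,"ry":0,"rz":0,"jaw":-1},{"tx":-3.5,"ty":-56,"tz":-19,"rx":0,"ry":0,"rz":0,"jaw":-1},{"tx":-4,"ty":-66,"tz":-25,"rx":0,"ry":0,"rz":0,"jaw":-1},{"tx":-5,"ty":-75,"tz":-32,"rx":0,"ry":0,"rz":0,"jaw":-1},{"tx":-5.5,"ty":-84,"tz":-40,"rx":0,"ry":0,"rz":0,"jaw":-1},{"tx":-6,"ty":-91.5,"tz":-49,"rx":0,"ry":0,"rz":0,"jaw":-1},{"tx":-6.5,"ty":-98.5,"tz":-59,"rx":0,"ry":0,"rz":0,"jaw":-1},{"tx":-6.5,"ty":-98.5,"tz":-59,"rx":0,"ry":0,"rz":0,"jaw":-1}]}}

```text
time_s: 5.55
position: [0.5992, -0.162, 0.1335]
tool_rot: [[0.998, -0.061, 0.009], [-0.061, -0.998, -0.0], [0.009, -0.0, -1.0]]
ft_force: [-0.6, 0.4, -0.5]
grip_width: 0.0003
```

```bash
python3 look.py 4
```

```text
5.65 [ 0.59985564 -0.1612829   0.13511889] [-0.40108925  0.36449172 -0.38181138]
```

View pics/look4.png

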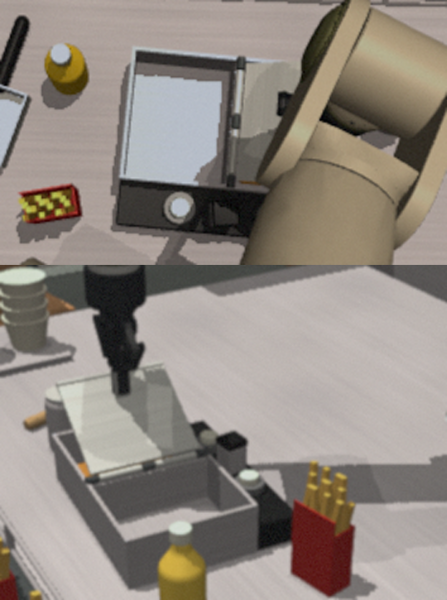

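The leaf is about two-thirds of the way over, with the tip on its upper face. Continuing down.

>>> {"method": "apply_moves", "body": {"plan": [{"tx":-0.5,"ty":-6,"tz":-9,"rx":0,"ry":0,"rz":0,"jaw":-1},{"tx":-0.5,"ty":-11,"tz":-20,"rx":0,"ry":0,"rz":0,"jaw":-1},{"tx":-1,"ty":-14.5,"tz":-31,"rx":0,"ry":0,"rz":0,"jaw":-1},{"tx":-1,"ty":-17,"tz":-42,"rx":0,"ry":0,"rz":0,"jaw":-1},{"tx":-1,"ty":-18,"tz":-50,"rx":0,"ry":0,"rz":0,"jaw":-1},{"tx":-1,"ty":-18,"tz":-56,"rx":0,"ry":0,"rz":0,"jaw":-1},{"tx":-1,"ty":-18,"tz":-60,"rx":0,"ry":0,"rz":0,"jaw":-1},{"tx":-1,"ty":-18,"tz":-62,"rx":0,"ry":0,"rz":0,"jaw":-1},{"tx":-1,"ty":-18,"tz":-62,"rx":0,"ry":0,"rz":0,"jaw":-1}]}}

```text
time_s: 6.55
position: [0.5988, -0.1792, 0.074]
tool_rot: [[0.998, -0.06, 0.012], [-0.06, -0.998, -0.001], [0.012, 0.001, -1.0]]
ft_force: [-3.8, 0.9, 6.5]
grip_width: -0.0
```

```bash
python3 look.py 5
```

```text
6.65 [ 0.59875781 -0.17918889  0.07405577] [-3.08099435  0.41498445  6.05903875]
```

View pics/look5.png

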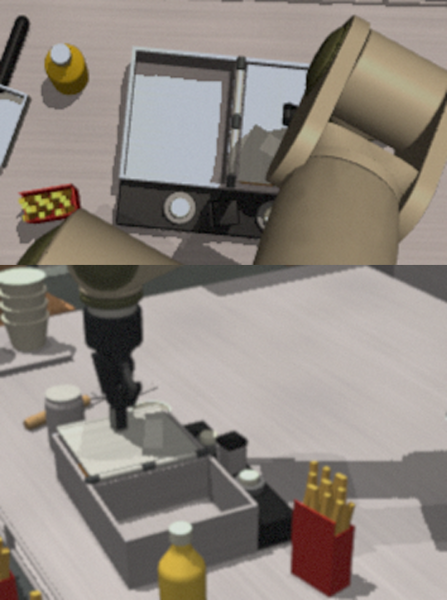

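The tip is at 0.074, which is the flat height. I'll press slightly more to confirm the stop, then lift and go to the button.

>>> {"method": "apply_moves", "body": {"plan": [{"tx":0,"ty":-4,"tz":-2,"rx":0,"ry":0,"rz":0,"jaw":-1},{"tx":0,"ty":-4,"tz":-4,"rx":0,"ry":0,"rz":0,"jaw":-1},{"tx":0,"ty":-4,"tz":-4,"rx":0,"ry":0,"rz":0,"jaw":-1}]}}

```text
time_s: 6.95
position: [0.5995, -0.182, 0.0738]
tool_rot: [[0.998, -0.059, 0.015], [-0.059, -0.998, -0.001], [0.015, 0.0, -1.0]]
ft_force: [-7.0, 8.1, 25.9]
grip_width: -0.0001
```

>>> {"method": "apply_moves", "body": {"plan": [{"tx":0,"ty":0,"tz":15,"rx":0,"ry":0,"rz":0,"jaw":-1},{"tx":0,"ty":0,"tz":60,"rx":0,"ry":0,"rz":0,"jaw":-1},{"tx":-40,"ty":15,"tz":100,"rx":0,"ry":0,"rz":0,"jaw":-1},{"tx":-80,"ty":30,"tz":140,"rx":0,"ry":0,"rz":0,"jaw":-1},{"tx":-120,"ty":45,"tz":150,"rx":0,"ry":0,"rz":0,"jaw":-1},{"tx":-160,"ty":-5,"tz":150,"rx":0,"ry":0,"rz":0,"jaw":-1},{"tx":-180,"ty":-50,"tz":150,"rx":0,"ry":0,"rz":0,"jaw":-1},{"tx":-180,"ty":-100,"tz":150,"rx":0,"ry":0,"rz":0,"jaw":-1},{"tx":-180,"ty":-150,"tz":150,"rx":0,"ry":0,"rz":0,"jaw":-1},{"tx":-180,"ty":-150,"tz":150,"rx":0,"ry":0,"rz":0,"jaw":-1}]}}

```text
time_s: 7.95
position: [0.4188, -0.336, 0.2236]
tool_rot: [[0.998, -0.063, 0.016], [-0.063, -0.998, -0.003], [0.016, 0.002, -1.0]]
ft_force: [0.0, 0.6, -0.5]
grip_width: 0.0004
```

```bash
python3 look.py 6
```

```text
8.05 [ 0.41922339 -0.33335588  0.22333286] [-0.24203369 -0.59798002  0.66711305]
```

View pics/look6.png

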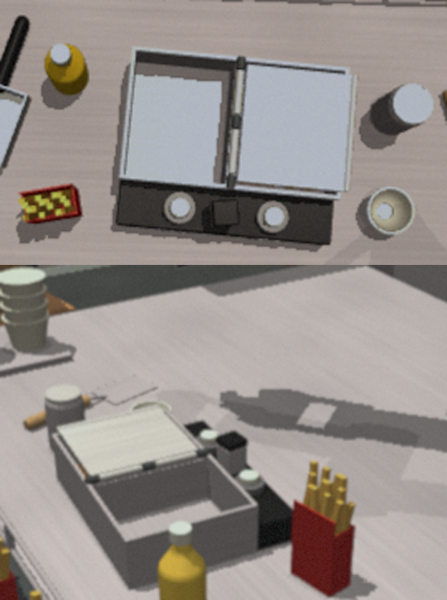

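The leaf lies flat over the right well. 26 N didn't move it further and nothing else was displaced. Now I measure the right button, which is clear in both views.

```bash
python3 - <<'E'
from h import *; import cv2
np.set_printoptions(precision=4,suppress=True)
t=pickle.load(open("top6.pkl","rb"));s=pickle.load(open("scene6.pkl","rb"))
def cc(d,box,th):
    x0,y0,x1,y1=box;g=d["image"][y0:y1,x0:x1].min(2); n,l,st,c=cv2.connectedComponentsWithStats((g>th).astype(np.uint8))
    return [(st[i,4],c[i]+[x0,y0],st[i,:4]) for i in range(1,n) if st[i,4]>15]
for th in (150,190): print("top",cc(t,(312,255,400,290),th))
for th in(150,190): print("scene",cc(s,(270,170,325,240),th))
a=s["image"][160:260,260:350,::-1];b=t["image"][240:300,300:410,::-1]
cv2.imwrite("pics/b6.png",np.vstack([cv2.resize(a,(450,500*45//45),interpolation=2)[:330],cv2.resize(b,(450,245),interpolation=2)]))
E
```

```text
top [(np.int32(34), array([390.2647, 255.4118]), array([66,  0, 22,  3], dtype=int32)), (np.int32(95), array([328.6105, 264.7263]), array([12,  5, 11, 11], dtype=int32)), (np.int32(99), array([385.4545, 270.1313]), array([68, 10, 12, 11], dtype=int32)), (np.int32(117), array([337.735 , 288.4359]), array([ 0, 32, 60,  3], dtype=int32))]
top []
scene [(np.int32(2261), array([293.5312, 192.9867]), array([ 0,  0, 55, 54], dtype=int32)), (np.int32(24), array([317.8333, 226.9167]), array([41, 50, 14, 15], dtype=int32))]
scene [(np.int32(26), array([274.5769, 192.8077]), array([ 0, 21, 11,  5], dtype=int32)), (np.int32(410), array([281.261 , 208.9244]), array([ 0, 27, 31, 25], dtype=int32)), (np.int32(32), array([310.5, 205.5]), array([36, 34, 10,  4], dtype=int32))]
```

View pics/b6.png

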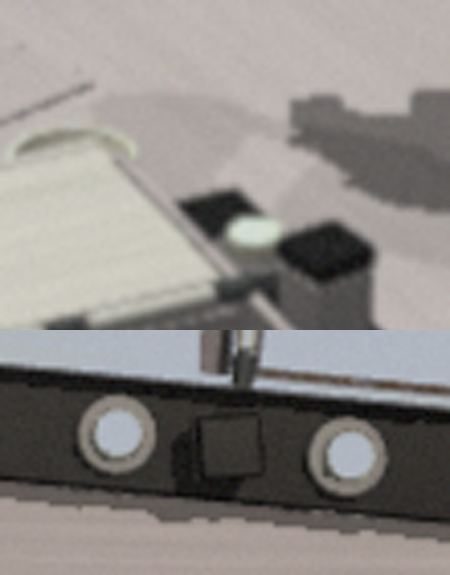

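```bash
python3 - <<'E'
from h import *
t=pickle.load(open("top6.pkl","rb"));s=pickle.load(open("scene6.pkl","rb"))
print(tri(t,(385.45,270.13),s,(310.5,206.2)))
print(tri(t,(328.61,264.73),s,(260+.2*246-0,0)) if 0 else "")
for z in(.05,.055,.06): print(z,onz(t,(385.45,270.13),z),onz(s,(310.5,206.2),z))
E
```

```text
(array([ 0.48846945, -0.12790106,  0.0615974 ]), np.float64(1.8977012411163356))

0.05 [ 0.48972917 -0.1305312   0.05      ] [ 0.47761875 -0.14565207  0.05      ]
0.055 [ 0.48952827 -0.12962795  0.055     ] [ 0.48200378 -0.13769275  0.055     ]
0.06 [ 0.48932736 -0.1287247   0.06      ] [ 0.48638881 -0.12973342  0.06      ]
```

>>> {"method": "apply_moves", "body": {"plan": [{"tx":15,"ty":45,"tz":0,"rx":0,"ry":0,"rz":0,"jaw":-1},{"tx":30,"ty":90,"tz":0,"rx":0,"ry":0,"rz":0,"jaw":-1},{"tx":45,"ty":135,"tz":0,"rx":0,"ry":0,"rz":0,"jaw":-1},{"tx":60,"ty":175,"tz":0,"rx":0,"ry":0,"rz":0,"jaw":-1},{"tx":70,"ty":205,"tz":0,"rx":0,"ry":0,"rz":0,"jaw":-1},{"tx":70,"ty":205,"tz":0,"rx":0,"ry":0,"rz":0,"jaw":-1},{"tx":70,"ty":205,"tz":-40,"rx":0,"ry":0,"rz":0,"jaw":-1},{"tx":70,"ty":205,"tz":-80,"rx":0,"ry":0,"rz":0,"jaw":-1},{"tx":70,"ty":205,"tz":-115,"rx":0,"ry":0,"rz":0,"jaw":-1},{"tx":70,"ty":205,"tz":-140,"rx":0,"ry":0,"rz":0,"jaw":-1},{"tx":70,"ty":205,"tz":-140,"rx":0,"ry":0,"rz":0,"jaw":-1}]}}

```text
time_s: 9.15
position: [0.4874, -0.1269, 0.081]
tool_rot: [[0.998, -0.061, 0.01], [-0.061, -0.998, 0.002], [0.01, -0.003, -1.0]]
ft_force: [-0.5, -0.0, -0.0]
grip_width: -0.0003
```

```bash
python3 look.py 7
```

```text
9.25 [ 0.48933391 -0.12807428  0.08417174] [-0.77265153 -0.36551461  0.43582691]
```

View pics/look7.png

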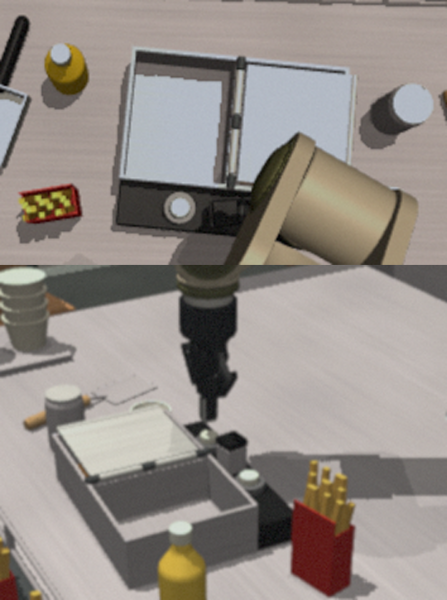

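The fingertips are above the right button, clear of the pepper pot. Lowering to feel for contact.

>>> {"method": "apply_moves", "body": {"plan": [{"tx":0,"ty":0,"tz":-10,"rx":0,"ry":0,"rz":0,"jaw":-1},{"tx":0,"ty":0,"tz":-18,"rx":0,"ry":0,"rz":0,"jaw":-1},{"tx":0,"ty":0,"tz":-23,"rx":0,"ry":0,"rz":0,"jaw":-1},{"tx":0,"ty":0,"tz":-26,"rx":0,"ry":0,"rz":0,"jaw":-1},{"tx":0,"ty":0,"tz":-26,"rx":0,"ry":0,"rz":0,"jaw":-1}]}}

```text
time_s: 9.75
position: [0.4893, -0.128, 0.0581]
tool_rot: [[0.998, -0.061, 0.016], [-0.061, -0.998, -0.001], [0.016, -0.0, -1.0]]
ft_force: [-0.7, 1.1, 4.0]
grip_width: 0.0
```

>>> {"method": "apply_moves", "body": {"plan": [{"tx":0,"ty":0,"tz":-3,"rx":0,"ry":0,"rz":0,"jaw":-1},{"tx":0,"ty":0,"tz":-5,"rx":0,"ry":0,"rz":0,"jaw":-1},{"tx":0,"ty":0,"tz":-5,"rx":0,"ry":0,"rz":0,"jaw":-1}]}}

```text
time_s: 10.05
position: [0.4895, -0.1281, 0.0556]
tool_rot: [[0.998, -0.061, 0.017], [-0.061, -0.998, -0.002], [0.017, 0.001, -1.0]]
ft_force: [-8.0, 3.9, 30.6]
grip_width: -0.0
```

It bottoms out at 0.0556, 6 mm below the triangulated cap top of 0.0616, with 31 N. Releasing.

>>> {"method": "apply_moves", "body": {"plan": [{"tx":0,"ty":0,"tz":5,"rx":0,"ry":0,"rz":0,"jaw":-1},{"tx":0,"ty":0,"tz":30,"rx":0,"ry":0,"rz":0,"jaw":-1},{"tx":0,"ty":0,"tz":75,"rx":0,"ry":0,"rz":0,"jaw":-1},{"tx":0,"ty":0,"tz":120,"rx":0,"ry":0,"rz":0,"jaw":-1},{"tx":-15,"ty":-40,"tz":160,"rx":0,"ry":0,"rz":0,"jaw":-1},{"tx":-30,"ty":-80,"tz":170,"rx":0,"ry":0,"rz":0,"jaw":-1},{"tx":-50,"ty":-120,"tz":170,"rx":0,"ry":0,"rz":0,"jaw":-1},{"tx":-70,"ty":-160,"tz":170,"rx":0,"ry":0,"rz":0,"jaw":-1},{"tx":-70,"ty":-200,"tz":170,"rx":0,"ry":0,"rz":0,"jaw":-1},{"tx":-70,"ty":-200,"tz":170,"rx":0,"ry":0,"rz":0,"jaw":-1}]}}

```text
time_s: 11.05
position: [0.4186, -0.3323, 0.225]
tool_rot: [[0.998, -0.065, 0.017], [-0.065, -0.998, -0.003], [0.017, 0.002, -1.0]]
ft_force: [0.7, -0.4, -1.0]
grip_width: -0.0002
```

```bash
python3 look.py 8; python3 - <<'E'
from h import *; import cv2
for v in("top","scene"):
    a=[pickle.load(open(f"{v}{k}.pkl","rb"))["image"].astype(int) for k in(0,6,8)]
    for n,b in ([("R",(375,260,396,281)),("L",(318,254,339,275)),("pepper",(345,255,368,280)),("can",(440,185,485,225)),("bowl",(438,250,472,285)),("fries",(228,248,272,278)),("sauce",(245,163,276,198)),("scoop",(184,148,240,244)),("turner",(486,192,535,302)),("leaf",(360,175,435,260))] if v=="top" else [("Rcap",(300,198,325,212)),("leaf",(210,180,300,250))]):
        x0,y0,x1,y1=b; f=lambda i,j:np.abs(a[i][y0:y1,x0:x1]-a[j][y0:y1,x0:x1]).mean().round(1)
        sh=lambda i,j:np.round(cv2.phaseCorrelate(a[i][y0:y1,x0:x1].mean(2),a[j][y0:y1,x0:x1].mean(2))[0],2)
        print(v,n,"diff 6-8",f(1,2),"shift 0-8",sh(0,2),"6-8",sh(1,2))
E
```

```text
11.15 [ 0.41918198 -0.32857156  0.22508726] [0.25282634 0.34884538 0.58773902]
top R diff 6-8 2.0 shift 0-8 [0.01 0.03] 6-8 [-0.12  0.06]
top L diff 6-8 1.9 shift 0-8 [-0.1  -0.04] 6-8 [-0.1   0.02]
top pepper diff 6-8 2.9 shift 0-8 [-0.1   0.64] 6-8 [-0.08  0.8 ]
top can diff 6-8 1.7 shift 0-8 [0.51 0.02] 6-8 [0.58 0.09]
top bowl diff 6-8 1.8 shift 0-8 [-0.02 -0.09] 6-8 [0.04 0.02]
top fries diff 6-8 2.1 shift 0-8 [ 0.44 -0.04] 6-8 [ 0.41 -0.01]
top sauce diff 6-8 2.1 shift 0-8 [-0.05  0.05] 6-8 [-0.06  0.01]
top scoop diff 6-8 1.7 shift 0-8 [-0.02 -0.01] 6-8 [-0.03  0.  ]
top turner diff 6-8 1.6 shift 0-8 [ 0.01 -0.02] 6-8 [-0.  -0.1]
top leaf diff 6-8 1.5 shift 0-8 [ 0.09 -0.21] 6-8 [0.51 0.  ]
scene Rcap diff 6-8 2.3 shift 0-8 [0.91 0.88] 6-8 [0.41 0.58]
scene leaf diff 6-8 1.6 shift 0-8 [-0.37 -0.03] 6-8 [-0.01  0.03]
```

View pics/look8.png

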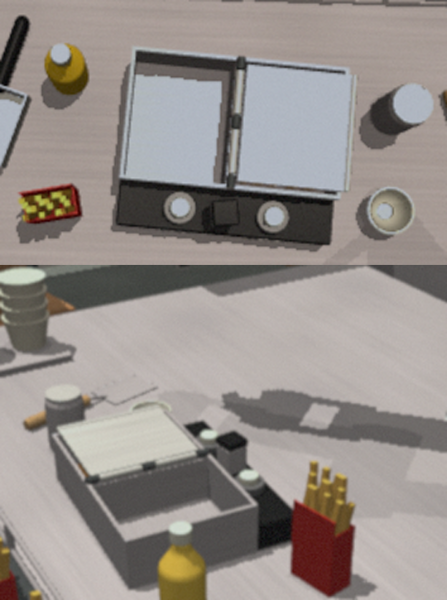

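The leaf is still flat, both buttons look up, and nothing on the bench has visibly moved. Handing in.

```bash
python3 -c "
from rig import env
print(env.close_job())"
```

```text
the job is handed in; nothing more can be done
None
```

I pushed the leaf over the spine with the closed fingertips and laid it down at about 1 rad/s until it was flat over the right well. I then pressed the right timer button, let it come back up, and handed the job in at about 11 s. One contact along the way may count against the run.

**Possible failure:** when the leaf reached upright, the tool was too low and its knuckle area sat on the rolled edge. The wrist read about 48 N upwards for a few tenths of a second until I raised the tool. If the judge counts that contact as the gripper's body rather than the fingers, it is over the 40 N limit. I could not tell which part touched.

**Last checks:**
- **Leaf:** the fingertip rested at z = 0.074 m, the expected flat height. Pressing with 26 N moved it no further, and the pictures before and after the button press match.
- **Timer button:** it stopped at z = 0.0556 m with 31 N, 6 mm below the cap top as measured from the two camera views. Both caps look fully up afterwards.
- **Loose things:** all seven stayed within about 1 pixel (roughly 2 mm) of where they stood. The wrist reads about zero and the arm is clear of everything.

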